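# Hang up the setting gauge and show the control yoke to the inspection camera

## Robot

A 7-joint arm with a two-finger parallel gripper is mounted at the origin on the work surface. World frame = base frame: x ahead of the robot, y to its left, z up, the work surface at z = 0. Lengths are in m, angles in rad, forces in N, time in s.
With the tool pointing down it reaches from about 0.35 to 0.9 m from the base axis. Payload 19.9 kg.
Tool frame: the origin (TCP) lies at the very end of the fingers, on their centre line; the grasp point (between the pads) lies ctrl.tcp_to_grasp behind it (ctrl.tcp_to_grasp is the distance from the TCP to the grasp point, in m); z points along the fingers, y is the line along which they close (so a half turn about z gives the same grasp; the last joint's range is limited). The gripper opens to 85 mm and grips with 20 to 120 N. Pads are 22 mm wide; open, the fingers measure 114 mm over their backs; the gripper's body (76 mm by 85 mm) begins 54 mm behind the grasp point. The pads swing forward as they close: fully open they stand 13 mm farther back than shut.
Start: joints at [1.085, 0.417, -0.01, 1.614, 0.005, 1.111, -0.053], TCP at [0.268, -0.564, 0.231] pointing down, gripper open.
Joint ranges: [-2.81, 2.81], [-0.39, 2.02], [-1.27, 1.25], [0.06, 2.57], [-1.19, 4.33], [0.19, 2], [-2.82, 2.82]. Speed limits (rad/s): [1.89, 1.89, 2.39, 2.39, 3.01, 3.01, 3.01].

## Interface

Orientations are given as a rotation vector (axis times angle).
In Python, from bench import ctrl, cams gives the robot as it stands. The module is installed in compiled form; this text tells all that it offers.
- The arm moves only by the shell command python3 -m handwheel 'ROWS' [FORCE]. ROWS is JSON, a list of rows, each a list of 7 numbers: the shift along the world's x, y, z in units of 50 mm (1.0 is 50 mm), then the turn, a rotation vector about the world's x, y, z in degrees, then the gripper command: -1 is shut, 1 is fully open, values between are in proportion. A call has 1 to 5 rows; each row is the pose to reach, as a shift and turn from the pose commanded when the call began; what a row does not reach only later rows make up. A row lasts 1/8 s, in which the tool goes at most 62.5 mm and 10.7 degrees, less where a joint would pass 70% of its speed; a pose out of reach is approached as far as the arm can. A call with a gripper value outside its range is refused whole. The fingers move at their own pace and stop on an object; FORCE is the grip in N (left out, the last holds). Time passes only in rows, so rows that repeat a pose let the fingers close. It gives the time, the measured TCP pose, the force, the opening and the grip force at its end, in the units of the state.
- ctrl.observe(): the state, without advancing time (a new reading comes with each control period).
- cams.read_camera(name): name is "scene" or "side" or "wrist"; returns a dict with "img" (480x640x3 uint8, red, green, blue), "z_map" (480x640 float32, m along the optical axis (not along the pixel's ray), 0 where there is no reading), "camera_matrix" (3x3 intrinsics, pixels), "rvec" (rotation vector, rad) and "tvec" (3), from world to camera coordinates, as OpenCV has them. Camera axes: x right, y down, z forward; pixel columns grow to the right and rows downward; lengths in m; the calibration is good to about 2 mm. A picture is of the moment at which its call begins.
- ctrl.finish_job(): hands the job in; it is judged then, once.
Trained networks look in the newest picture that a camera, given by its name, has taken for a name from the list of things; names that differ only in an ending like _2 or _b are one class to them, and where a whole thing is asked for, a point or a joint stands for the part that bears it (a point fixed in the world has none). Each returns a list of dicts, best first, with "conf" (0 to 1); they miss things now and then, are a little off and sometimes report something else, mostly with a low value. They report only what shows in the picture. A call takes as long as a camera call. They do not tell look-alikes from the thing itself.
- cams.recognise(camera, target): "box" ([centre column, centre row, width, height] in pixels, round what is visible of it).
- cams.cut_out(camera, target): "mask" (480x640 bool, what is visible of it) and "box" ([centre column, centre row, width, height] in pixels, round what is visible of it).
- cams.spot_point(camera, target): "centre" ([row, column] in pixels: a listed point, or the origin of a listed thing).
The state is a dict: "t": time; "joints": joint angles; "dq": joint speeds; "effort": joint torques, N m; "tool_pos": TCP position; "orientation": TCP orientation; "force": force on the tool from outside, world axes, zero at the start; "wrist_torque": the same for the moment, N m; "opening": finger opening in m; "grasp_force": force on a finger pad.
Only numpy, scipy, OpenCV 4.12 (cv2) and the standard library are available. Lean on these libraries where they do the work, as an engineer would, in place of code of your own. Each camera call takes 0.05 s, during which the arm holds its last target. There are 200 camera calls.

## Task

The yoke has been set: draw the tall setting gauge plate up out of the assembly cradle, hang it by its hole on the peg of the tool stand and let go of it. Then lift the black control yoke out of the cradle and hold it up to the inspection camera, upright, its dial face turned squarely to the lens and the dial straight in front of the lens at its height, 200 mm away; finish while still holding it there, still. Leave the other things on the bench where they are.

Things in the scene. Friction and masses are not known exactly. Their poses are not given: they have to be found in the camera images.
- cradle: Fixed wooden cradle, 120 (x) x 200 (y) x 30 mm high; four aluminium blocks (to 50 mm high) locate the yoke's bottom bar along y; a slot 11 x 63 mm, 22 deep, 23 mm to the -x side of the middle holds the gauge's foot. Origin: centre of the underside; z up. It stands on one side of the bench, the tool stand on the other; sides vary.
- yoke: Black control yoke, 0.4 kg, a wide U standing in the cradle: bottom bar 30 (x) x 200 (y) x 28 mm, round horns at its ends (245 mm overall, 94 mm high), mid hub column 30 mm thick (x), 56 wide (y), top 105 mm above the bar's underside: grip it there from above, across x. Lifts straight up. Origin: centre of the bar's underside; z up, +x out of the dial face.
- yoke_dial (a point): Centre of the round dial (32 mm) on the yoke's +x face, 18 mm in +x and 45 mm in z from the yoke's origin; same axes as the yoke.
- gauge: Plain aluminium plate, 8 mm thick (x), 60 wide (y), 180 tall (z), 0.22 kg, with one round hole, upright in the cradle slot close to the yoke hub's -x face, rising 53 mm above the hub's top. Grip its top edge from above, across x. Origin: centre of its foot; z up along the plate, x along its normal, the hole's axis.
- gauge_eye (a point): Centre of the gauge's hole, 30 mm in diameter, 105 mm above its foot (75 mm below its top edge); same axes as the gauge.
- stand: Fixed tool stand: steel foot 120 x 110 x 14 mm, a wooden post 24 mm square, 174 mm high, at x = 18 to 42 mm, and one steel peg 10 mm thick that sticks out of the post near its top to -x, 85 mm long, rising 7 degrees towards its free end. Origin: centre of the underside; z up.
- peg_mid (a point): Point on the peg's centre line about half way along, 43 mm in front of the post: where the gauge is to hang. The same axes as the stand. A gauge hung there has its hole's centre 10 mm below this point.
- peg_tip (a point): Free end of the peg, 42 mm in -x and 5 mm above peg_mid; the same axes as the stand.
- lens (a point): Front of the inspection camera's lens (38 mm across), on a column at the far edge of the bench; height varies from 190 to 250 mm. The camera looks along its -x axis; z up.
- view (a point): The viewing point: on the camera's optical axis, 200 mm in front of the lens (-x of the lens), at the lens's height, where the dial's centre is to be held with the yoke's +x axis pointing to the lens; same axes as the lens, so the yoke's axes then equal these.
- screwdriver: Bystander: screwdriver lying on the bench. Origin: its underside's centre. To be left alone.
- wrench: Bystander: open-end spanner lying flat on the bench. Origin: its underside's centre. To be left alone.
- tape: Bystander: roll of tape, ring 72 mm across, 24 mm high, lying flat. Origin: its underside's centre. To be left alone.
- mug: Bystander: glass mug, 76 mm across, 90 mm high. Origin: its underside's centre. To be left alone.
- jar: Bystander: clear jar with steel cap, 64 mm across, 85 mm high. Origin: its underside's centre. To be left alone.
- offcut: Bystander: wood offcut 70 x 110 x 22 mm. Origin: its underside's centre. To be left alone.
- drill: Bystander: cordless drill standing on its battery, about 190 mm high. Origin: its underside's centre. To be left alone.
There are look-alikes about, which are no part of the job. There is more than one size of the gauge; the one meant has the size given above.

How it is judged:
By the outcome, as a careful person would: the job done as asked, in the order asked, and still so for the second after the job is handed in, while the arm keeps its last pose, push and grip.
It also fails if it takes over 53 s, if anything falls off the work surface, if the arm or the gripper's body presses on something with over 40 N, if the wrist force passes 120 N, or if a joint passes its speed limit or range.

## Working session

There is one attempt and no reset: what is moved stays moved. The work goes in short steps, Python scripts to look and compute and a shell command to move; the robot and the scene stay as the last step left them, time stands still between calls to the robot, and variables do not carry over. Pictures are saved under pics/ and viewed, at most 10 in all, crops included, and the job is handed in when it is done.

```bash
mkdir -p pics
cat > h.py <<'E'
import numpy as np, cv2
from bench import ctrl, cams
def cam(n):
    c=cams.read_camera(n); c['R']=cv2.Rodrigues(np.array(c['rvec'],float))[0]; c['t']=np.array(c['tvec'],float).ravel(); return c
def world(c,u,v,z=None):
    u=np.atleast_1d(u).astype(float);v=np.atleast_1d(v).astype(float)
    if z is None: z=c['z_map'][v.astype(int),u.astype(int)]
    K=c['camera_matrix']
    p=np.stack([(u-K[0,2])/K[0,0]*z,(v-K[1,2])/K[1,1]*z,z*np.ones_like(u)],1)
    return (p-c['t'])@c['R']
def save(c,n,crop=None,s=1):
    im=c['img'][:,:,::-1]
    if crop: im=im[crop[1]:crop[3],crop[0]:crop[2]]
    cv2.imwrite('pics/'+n,cv2.resize(im,None,fx=s,fy=s,interpolation=cv2.INTER_CUBIC))
def cloud(c):
    v,u=np.mgrid[0:480,0:640]; p=world(c,u.ravel(),v.ravel()).reshape(480,640,3); p[c['z_map']==0]=np.nan; return p
E
python3 - <<'E'
from h import *
s=ctrl.observe();print({k:np.round(s[k],3) for k in('t','tool_pos','orientation','opening')},ctrl.tcp_to_grasp)
for n in('scene','side'):
    c=cam(n);save(c,n+'1.png');print(n,'campos',np.round(-c['R'].T@c['t'],3),'fwd',np.round(c['R'][2],2))
    for t in('yoke','gauge','gauge_eye','yoke_dial','peg_mid','peg_tip','lens','view','stand','cradle'):
        for d in cams.spot_point(n,t)[:3]:
            r,q=d['centre']; print(t,round(d['conf'],2),'uv',round(q),round(r),np.round(world(c,q,r)[0],3))
E
```

```text
{'t': np.float64(0.0), 'tool_pos': array([ 0.268, -0.564,  0.231]), 'orientation': array([-3.063e+00, -6.910e-01,  1.000e-03]), 'opening': np.float64(0.085)} 0.0187
scene campos [0.901 0.699 1.043] fwd [-0.33 -0.53 -0.78]
yoke 0.96 uv 246 171 [ 0.519 -0.247  0.056]
gauge 0.56 uv 296 165 [ 0.373 -0.218  0.033]
gauge 0.54 uv 255 174 [ 0.528 -0.159  0.125]
gauge 0.27 uv 323 236 [0.437 0.03  0.011]
gauge_eye 0.96 uv 299 132 [ 0.275 -0.367  0.002]
gauge_eye 0.63 uv 252 144 [ 0.487 -0.254  0.135]
gauge_eye 0.62 uv 179 197 [ 0.71  -0.275  0.031]
yoke_dial 0.64 uv 239 160 [ 0.518 -0.288  0.065]
peg_mid 0.75 uv 380 262 [ 0.353  0.167 -0.   ]
peg_mid 0.73 uv 272 261 [0.589 0.026 0.002]
peg_mid 0.49 uv 322 237 [0.438 0.027 0.002]
peg_tip 0.72 uv 396 250 [ 0.293  0.158 -0.003]
lens 0.95 uv 204 230 [0.738 0.03  0.23 ]
stand 0.91 uv 357 301 [0.49  0.254 0.049]
stand 0.69 uv 249 144 [ 0.495 -0.258  0.135]
side campos [0.024 1.113 1.154] fwd [ 0.32 -0.66 -0.68]
yoke 0.58 uv 366 196 [ 0.495 -0.254  0.055]
gauge 0.78 uv 399 224 [ 0.356 -0.226  0.006]
gauge 0.66 uv 370 207 [ 0.469 -0.235  0.03 ]
gauge 0.45 uv 306 247 [0.586 0.02  0.005]
gauge_eye 0.88 uv 370 180 [ 0.478 -0.241  0.137]
gauge_eye 0.57 uv 410 191 [ 0.385 -0.433 -0.002]
yoke_dial 0.8 uv 363 184 [ 0.505 -0.244  0.112]
peg_mid 0.74 uv 317 271 [0.435 0.248 0.172]
peg_tip 0.91 uv 328 272 [ 0.477  0.081 -0.003]
lens 0.84 uv 262 177 [0.732 0.025 0.236]
view 0.63 uv 372 180 [ 0.477 -0.249  0.136]
stand 0.73 uv 308 309 [0.459 0.257 0.016]
stand 0.23 uv 329 274 [0.468 0.095 0.001]
cradle 0.88 uv 364 201 [ 0.492 -0.238  0.047]
cradle 0.65 uv 370 206 [ 0.472 -0.24   0.029]
```

View pics/scene1.png

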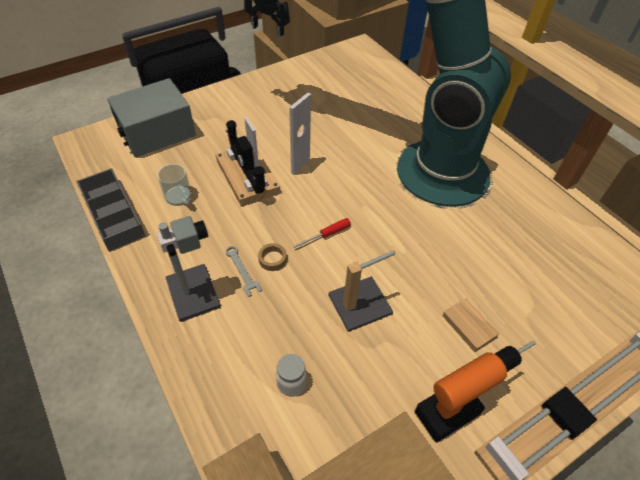

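View pics/side1.png

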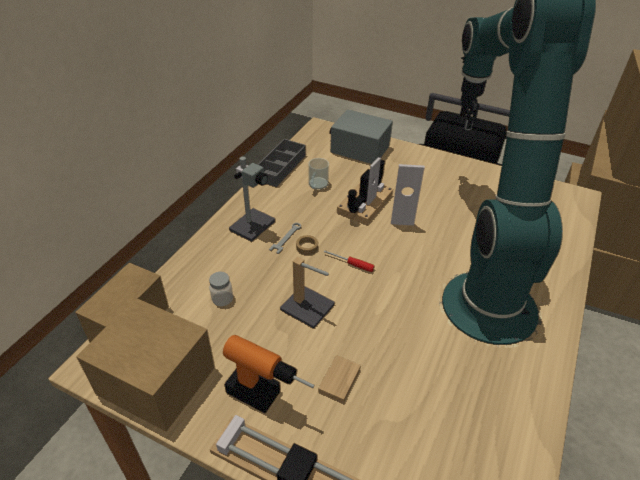

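The gauge candidates are the free-standing plate at scene (300,135), larger, and the plate in the cradle at scene (252,140) / side (376,180). The cradle one fits, because it stands in the slot beside the yoke hub. I'll confirm it in a crop and measure from the depth data.

Run:
```python
from h import *
S=cam('scene');D=cam('side')
a=cv2.resize(S['img'][100:215,195:335],None,fx=3.5,fy=3.5,interpolation=2)
b=cv2.resize(D['img'][140:255,330:430],None,fx=3.5,fy=3.5,interpolation=2)
cv2.imwrite('pics/crop2.png',np.hstack([a,b])[:600,:,::-1][:,:800])
P=[cloud(S),cloud(D)]
def rect(q,l):
    r=cv2.minAreaRect((q*1000).astype(np.float32)); print(l,len(q),np.round(r[0],1),np.round(r[1],1),round(r[2],1))
for n,p in zip(('scene','side'),P):
    q=p.reshape(-1,3); q=q[~np.isnan(q[:,0])]
    def box(x0,x1,y0,y1,z0,z1): return q[(q[:,0]>x0)&(q[:,0]<x1)&(q[:,1]>y0)&(q[:,1]<y1)&(q[:,2]>z0)&(q[:,2]<z1)]
    print(n)
    rect(box(.38,.62,-.4,-.1,.022,.036)[:,:2],'cradle')
    for z in((.16,.2),(.183,.2),(.128,.14),(.142,.183)):
        g=box(.4,.6,-.4,-.1,*z)
        if len(g)>5: rect(g[:,:2],('cr z',z)); print(' zmax',np.percentile(g[:,2],[5,50,95,100]).round(4))
    g=box(.25,.42,-.4,-.1,.03,.4);rect(g[:,:2],'bigplate');print(g[:,2].max())
    rect(box(.3,.6,.1,.4,.008,.02)[:,:2],'foot')
    rect(box(.3,.6,.05,.4,.03,.135)[:,:2],'post')
    g=box(.3,.6,.05,.4,.165,.2);rect(g[:,:2],'posttop+peg');print(g[:,2].max())
    g=box(.3,.6,.05,.4,.14,.2); print('peg pts', np.round(g[np.argsort(g[:,0])][::max(1,len(g)//25)],3).tolist())
    g=box(.6,.95,-.1,.15,.18,.3);rect(g[:,:2],'camera');print(g[:,2].min(),g[:,2].max())
```

```text
scene
cradle 1155 [ 470.6 -271.9] [208.7 189.9] 84.4
('cr z', (0.16, 0.2)) 127 [ 482.1 -274. ] [64.8  9.4] 83.9
 zmax [0.1614 0.1819 0.1895 0.191 ]
('cr z', (0.183, 0.2)) 60 [ 482.2 -274.5] [63.8  9. ] 83.7
 zmax [0.1839 0.1875 0.19   0.191 ]
('cr z', (0.128, 0.14)) 204 [ 500.5 -233.2] [ 40.9 137.6] 1.4
 zmax [0.1292 0.1342 0.1378 0.1396]
('cr z', (0.142, 0.183)) 116 [ 482.4 -272.9] [62.5  9.5] 84.2
 zmax [0.1442 0.1621 0.1808 0.1828]
bigplate 1244 [ 350.6 -233.8] [84.1 16.7] 21.9
0.24195533509840111
foot 1769 [404.  275.9] [142.9 293.4] 62.2
post 351 [505.6 243.1] [18.3 32.5] 35.8
posttop+peg 303 [458.1 242.2] [ 25.9 109. ] 85.7
0.1808572735971692
peg pts [[0.404, 0.253, 0.177], [0.414, 0.255, 0.175], [0.421, 0.253, 0.179], [0.429, 0.254, 0.177], [0.436, 0.253, 0.174], [0.443, 0.244, 0.172], [0.45, 0.248, 0.171], [0.458, 0.247, 0.172], [0.466, 0.247, 0.17], [0.473, 0.242, 0.173], [0.48, 0.242, 0.171], [0.488, 0.245, 0.17], [0.491, 0.249, 0.173], [0.493, 0.252, 0.149], [0.495, 0.251, 0.156], [0.497, 0.252, 0.166], [0.499, 0.246, 0.172], [0.501, 0.238, 0.175], [0.504, 0.249, 0.148], [
[... 877 characters left out ...]
0.18407055623402716
peg pts [[0.403, 0.25, 0.177], [0.41, 0.248, 0.177], [0.416, 0.254, 0.179], [0.424, 0.249, 0.178], [0.431, 0.247, 0.177], [0.439, 0.249, 0.178], [0.448, 0.247, 0.172], [0.455, 0.245, 0.175], [0.462, 0.243, 0.178], [0.471, 0.244, 0.17], [0.48, 0.244, 0.17], [0.485, 0.228, 0.146], [0.486, 0.226, 0.163], [0.487, 0.243, 0.151], [0.488, 0.246, 0.173], [0.489, 0.25, 0.156], [0.491, 0.245, 0.177], [0.493, 0.23, 0.179], [0.495, 0.25, 0.165], [0.497, 0.239, 0.173], [0.499, 0.243, 0.172], [0.501, 0.232, 0.176], [0.503, 0.235, 0.182], [0.505, 0.243, 0.165], [0.507, 0.244, 0.177], [0.509, 0.247, 0.148]]
camera 614 [778.9  13.7] [104.8  62.2] 1.9
0.19191098925568253 0.2699258249289956
```

View pics/crop2.png

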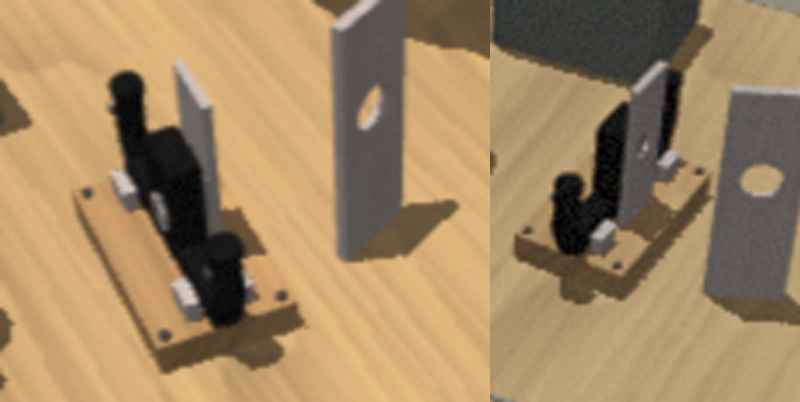

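The crop confirms it: the plate in the cradle, with its hole at side ≈(371,181), stands right behind the yoke hub. Its size of about 64×9 mm and top at 0.19 m match the description. The free plate is about 80 mm wide and 0.24 m high, so it is the look-alike. I'm moving above the gauge.

```bash
python3 -m handwheel '[[0.8,1.1,0.8,0,0,10,1],[1.7,2.3,1.4,0,0,20,1],[2.5,3.4,1.4,0,0,30,1],[3.3,4.5,1.4,0,0,40,1],[3.9,5.3,1.4,0,0,50,1]]' 60; python3 -m handwheel '[[0.37,0.5,0,0,0,8.6,1],[0.37,0.5,0,0,0,8.6,1],[0.37,0.5,0,0,0,8.6,1]]'
python3 - <<'E'
from h import *
from scipy.spatial.transform import Rotation as Ro
s=ctrl.observe();print(s['tool_pos'],'tooly',Ro.from_rotvec(s['orientation']).as_matrix()[:,1].round(3),s['t'],np.round(s['joints'],2))
c=cam('wrist');save(c,'wrist1.png');print(np.round(-c['R'].T@c['t'],3))
p=cloud(c);q=p.reshape(-1,3);q=q[~np.isnan(q[:,0])]
def rect(q,l):
    r=cv2.minAreaRect((q*1000).astype(np.float32)); print(l,len(q),np.round(r[0],1),np.round(r[1],1),round(r[2],1))
def box(x0,x1,y0,y1,z0,z1): return q[(q[:,0]>x0)&(q[:,0]<x1)&(q[:,1]>y0)&(q[:,1]<y1)&(q[:,2]>z0)&(q[:,2]<z1)]
g=box(.42,.54,-.35,-.2,.18,.2);rect(g[:,:2],'top');print(np.median(g[:,2]))
g=box(.42,.6,-.4,-.15,.128,.142);rect(g[:,:2],'hubtop');print(np.median(g[:,2]))
S=cam('scene');D=cam('side')
for n,w in(('scene',S),('side',D)):
    k=cloud(w).reshape(-1,3);k=k[~np.isnan(k[:,0])]
    k=k[(k[:,0]>.39)&(k[:,0]<.483)&(abs(k[:,1]-.25)<.03)&(k[:,2]>.14)&(k[:,2]<.2)]
    fy=np.polyfit(k[:,0],k[:,1],1);fz=np.polyfit(k[:,0],k[:,2],1);print(n,'peg xmin',np.percentile(k[:,0],[0,2]),'y',fy,np.polyval(fy,.445),'z',fz,np.polyval(fz,.445))
E
```

```text
t: 1.82
tool_pos: [0.4459, -0.3226, 0.3011]
orientation: [2.479, 1.928, -0.0]
force: [0.2, -0.8, -0.7]
opening: 0.0856
grasp_force: 0.0
t: 2.2
tool_pos: [0.463, -0.3, 0.3005]
orientation: [2.337, 2.1, -0.001]
force: [-0.1, -0.1, 0.8]
opening: 0.0854
grasp_force: 0.0
[ 0.46300888 -0.29998198  0.30052254] tooly [ 0.994 -0.106 -0.   ] 2.2 [ 0.8   0.24 -0.33  1.7   0.08  1.21  0.34]
[ 0.471 -0.222  0.443]
top 1377 [ 481.5 -274.9] [60.1  8.1] 84.5
0.1882654017483781
hubtop 3191 [ 498.4 -276. ] [60.2 42.3] 84.9
0.13504965234926172
scene peg xmin [0.4048305  0.40707312] y [-0.13694595  0.30851956] 0.24757861199315964 z [-0.12032478  0.22688508] 0.17334055944005528
side peg xmin [0.40265113 0.4033678 ] y [-0.13410471  0.30616226] 0.24648566148801315 z [-0.11363336  0.22486652] 0.17429967296363152
```

View pics/wrist1.png

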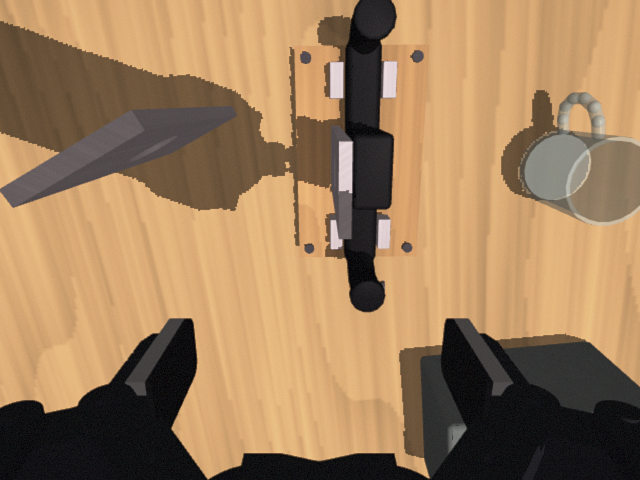

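The wrist view shows the gauge top at (344,166), right behind the hub at (372,170). It measures 60.1×8.1 mm at z 0.188, so it is the right plate. Descending and gripping.

```bash
python3 -m handwheel '[[0.37,0.5,0,0,0,0.5,1],[0.37,0.5,-0.9,0,0,0.5,1],[0.37,0.5,-1.8,0,0,0.5,1],[0.37,0.5,-2.6,0,0,0.5,1],[0.37,0.5,-2.95,0,0,0.5,1]]' 80; python3 -m handwheel '[[0,0,0,0,0,0,1],[0,0,0,0,0,0,-1],[0,0,0,0,0,0,-1],[0,0,0,0,0,0,-1],[0,0,0,0,0,0,-1]]' 80; python3 -m handwheel '[[0,0,0,0,0,0,-1],[0,0,0,0,0,0,-1],[0,0,0,0,0,0,-1]]'
```

```text
t: 2.98
tool_pos: [0.481, -0.2745, 0.1513]
orientation: [-2.325, -2.11, 0.001]
force: [-0.2, -0.4, -0.6]
opening: 0.0851
grasp_force: 0.0
t: 3.6
tool_pos: [0.4821, -0.2743, 0.1534]
orientation: [2.325, 2.113, 0.0]
force: [-0.0, -0.5, -0.4]
opening: 0.0121
grasp_force: 0.0
t: 3.98
tool_pos: [0.4822, -0.2744, 0.1534]
orientation: [2.325, 2.112, 0.0]
force: [-1.4, 0.5, 6.4]
opening: 0.0067
grasp_force: 78.9
```

```bash
python3 -m handwheel '[[0,0,0.2,0,0,0,-1],[0,0,0.8,0,0,0,-1],[0,0,1.7,0,0,0,-1],[0,0,2.6,0,0,0,-1],[0,0,3.5,0,0,0,-1]]'; python3 -m handwheel '[[0,0,0.1,0,0,0,-1],[-0.1,0.8,0.1,0,0,0,-1],[-0.3,1.8,0.1,0,0,0,-1],[-0.5,2.8,0.1,0,0,0,-1],[-0.7,3.8,0.1,0,0,0,-1]]'; python3 -m handwheel '[[-0.3,1,0,0,0,0,-1],[-0.5,2,0,0,0,0,-1],[-0.7,3,0,0,0,0,-1],[-0.9,4,0,0,0,0,-1],[-1.1,5,0,0,0,0,-1]]';  python3 -m handwheel '[[-0.2,0.7,0,0,0,0,-1],[-0.42,1.5,0,0,0,0,-1],[-0.42,1.8,0,0,0,0,-1],[-0.42,1.8,0,0,0,0,-1]]'
python3 - <<'E'
from h import *
s=ctrl.observe();print(s['tool_pos'],s['opening'],s['grasp_force'],s['joints'])
for n in('scene','side'):
    w=cam(n);save(w,n+'3.png',(200,120,460,320),3)
    p=cloud(w).reshape(-1,3);p=p[~np.isnan(p[:,0])]
    for t in('peg_mid','peg_tip','gauge_eye'):
        for d in cams.spot_point(n,t)[:2]: print(n,t,round(d['conf'],2),np.round(d['centre'],1),world(w,d['centre'][1],d['centre'][0])[0].round(3))
    k=p[(p[:,0]>.39)&(p[:,0]<.483)&(abs(p[:,1]-.25)<.03)&(p[:,2]>.14)&(p[:,2]<.2)]
    print('peg',k.min(0),k.max(0))
E
```

```text
t: 4.6
tool_pos: [0.4816, -0.274, 0.33]
orientation: [-2.325, -2.113, 0.0]
force: [0.1, 0.5, -2.1]
opening: 0.007
grasp_force: 78.1
t: 5.22
tool_pos: [0.446, -0.0827, 0.3325]
orientation: [-2.324, -2.112, 0.001]
force: [0.2, 0.9, -1.1]
opening: 0.0071
grasp_force: 78.1
t: 5.85
tool_pos: [0.391, 0.1671, 0.3327]
orientation: [2.325, 2.113, -0.001]
force: [1.1, 0.6, -1.6]
opening: 0.0068
grasp_force: 78.1
t: 6.35
tool_pos: [0.3704, 0.2563, 0.3325]
orientation: [-2.322, -2.115, 0.002]
force: [-0.6, 0.4, -2.2]
opening: 0.0072
grasp_force: 78.2
[0.37037325 0.25629274 0.3325427 ] 0.007152991930009142 78.17888975143433 [ 0.21508278  0.04878684 -0.90641794  1.86435127  0.03954389  1.24842318
 -0.79684126]
scene peg_mid 0.91 [258.  378.5] [0.442 0.248 0.177]
scene peg_tip 0.92 [249.8 395.6] [ 0.292  0.156 -0.005]
scene peg_tip 0.61 [259.8 374.8] [0.45  0.246 0.174]
scene gauge_eye 0.65 [326.  468.9] [0.296 0.428 0.021]
scene gauge_eye 0.59 [209.3 418.6] [0.372 0.26  0.304]
peg [0.40306436 0.2380708  0.16285998] [0.48296242 0.25605361 0.18078467]
side peg_mid 0.63 [269.5 314.8] [0.443 0.248 0.174]
side peg_tip 0.76 [273.4 328.3] [0.402 0.25  0.18 ]
side gauge_eye 0.73 [188.6 407.5] [ 0.399 -0.442 -0.003]
side gauge_eye 0.63 [391.5 253.5] [0.447 0.566 0.043]
peg [0.40317142 0.23477143 0.16331205] [0.48298701 0.25533586 0.18328537]
```

```bash
python3 -m handwheel '[[0,0,-0.7,0,0,0,-1],[0,0,-1.5,0,0,0,-1],[0,0,-2.2,0,0,0,-1],[0,0,-2.4,0,0,0,-1],[0,0,-2.4,0,0,0,-1]]'
python3 - <<'E'
from h import *
s=ctrl.observe();print(s['tool_pos'],s['opening'])
for n in('scene','side'):
    w=cam(n)
    p=cloud(w).reshape(-1,3);p=p[~np.isnan(p[:,0])]
    k=p[(abs(p[:,0]-.37)<.02)&(abs(p[:,1]-.257)<.05)&(p[:,2]>.04)&(p[:,2]<.2)];print(n,'gauge',k.min(0).round(3),k.max(0).round(3),np.median(k,0).round(3))
    i=w['img'][200:320,320:440] if n=='scene' else w['img'][220:340,270:390]
    globals()[n]=cv2.resize(i,(400,400),interpolation=2)
cv2.imwrite('pics/pre.png',np.hstack([scene,side])[:,:,::-1])
E
```

```text
t: 7.38
tool_pos: [0.3711, 0.2559, 0.2135]
orientation: [-2.325, -2.113, 0.0]
force: [0.3, -0.2, -0.8]
opening: 0.0068
grasp_force: 78.1
[0.37105963 0.25587204 0.21345664] 0.006807881755073683
scene gauge [0.365 0.224 0.065] [0.38  0.287 0.2  ] [0.374 0.259 0.136]
side gauge [0.362 0.222 0.07 ] [0.378 0.288 0.199] [0.368 0.262 0.136]
```

View pics/pre.png

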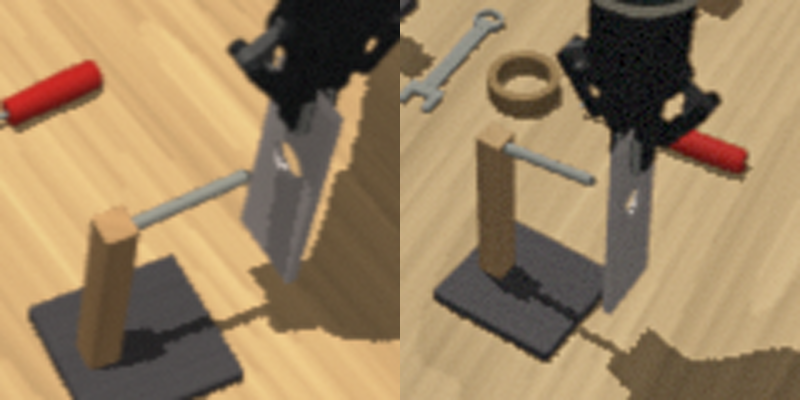

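The pair shows the hole (scene crop 287,160; side crop 632,200) in line with the peg tip, and the plate is clear of the peg. Threading it on.

```bash
python3 -m handwheel '[[0.3,-0.03,0,0,0,0,-1],[0.6,-0.07,0,0,0,0,-1],[0.9,-0.1,0,0,0,0,-1],[1.2,-0.14,0,0,0,0,-1],[1.44,-0.17,0,0,0,0,-1]]';python3 -m handwheel '[[0,0,0,0,0,0,-1],[0,0,-0.05,0,0,0,-1],[0,0,-0.09,0,0,0,-1],[0,0,-0.13,0,0,0,-1],[0,0,-0.13,0,0,0,-1]]'
python3 - <<'E'
from h import *
s=ctrl.observe();print(s['tool_pos'],s['force'],s['wrist_torque'])
for n in('scene','side'):
    w=cam(n)
    p=cloud(w).reshape(-1,3);p=p[~np.isnan(p[:,0])]
    k=p[(abs(p[:,0]-.44)<.014)&(abs(p[:,1]-.247)<.05)&(p[:,2]>.04)&(p[:,2]<.15)];print(n,'gauge',k.min(0).round(3),k.max(0).round(3),np.median(k,0).round(3))
    i=w['img'][200:320,320:440] if n=='scene' else w['img'][220:340,270:390]
    globals()[n]=cv2.resize(i,(400,400),interpolation=2)
cv2.imwrite('pics/on.png',np.hstack([scene,side])[:,:,::-1])
E
```

```text
t: 8.1
tool_pos: [0.444, 0.247, 0.2129]
orientation: [-2.325, -2.112, 0.0]
force: [-0.5, 1.0, -1.5]
opening: 0.007
grasp_force: 78.2
t: 8.72
tool_pos: [0.4428, 0.2472, 0.2064]
orientation: [-2.325, -2.113, 0.0]
force: [-0.1, -0.9, -1.8]
opening: 0.0068
grasp_force: 78.2
[0.44280822 0.24722234 0.20644871] [-0.09989049 -0.85696379 -1.79939564] [ 0.0190747  -0.01306929 -0.00450925]
scene gauge [0.438 0.216 0.059] [0.451 0.278 0.15 ] [0.446 0.253 0.105]
side gauge [0.433 0.212 0.06 ] [0.447 0.279 0.149] [0.439 0.252 0.107]
```

View pics/on.png

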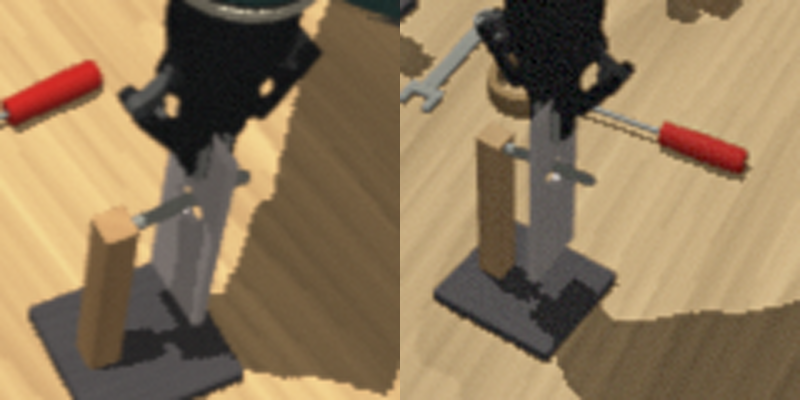

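The peg passes through the hole, and its tip shows beyond the plate at (240,177) and (590,180). Lowering until it takes the weight.

```bash
python3 -m handwheel '[[0,0,-0.04,0,0,0,-1],[0,0,-0.04,0,0,0,-1],[0,0,-0.08,0,0,0,-1],[0,0,-0.08,0,0,0,-1]]' 40;python3 -m handwheel '[[0,0,-0.03,0,0,0,-1],[0,0,-0.03,0,0,0,-1]]';python3 -m handwheel '[[0,0,-0.03,0,0,0,-1],[0,0,-0.03,0,0,0,-1]]'
```

```text
t: 9.32
tool_pos: [0.4429, 0.2472, 0.2024]
orientation: [-2.325, -2.113, 0.0]
force: [-0.1, 0.1, -1.9]
opening: 0.0072
grasp_force: 78.2
t: 9.57
tool_pos: [0.4431, 0.2473, 0.2012]
orientation: [2.325, 2.113, 0.0]
force: [-0.6, -0.0, 1.6]
opening: 0.0068
grasp_force: 78.9
t: 9.82
tool_pos: [0.4433, 0.2475, 0.2005]
orientation: [2.324, 2.112, 0.001]
force: [-5.4, -3.7, 18.3]
opening: 0.0071
grasp_force: 81.6
```

Contact came at the predicted height. I'll ease off 0.7 mm, release and rise.

```bash
python3 -m handwheel '[[0,0,0.015,0,0,0,-1],[0,0,0.015,0,0,0,-0.5],[0,0,0.015,0,0,0,0],[0,0,0.015,0,0,0,0.2],[0,0,0.015,0,0,0,0.2]]' 40;python3 -m handwheel '[[0,0,0,0,0,0,0.2],[0,0,0.3,0,0,0,0.2],[0,0,0.9,0,0,0,0.2],[0,0,1.8,0,0,0,0.2],[0,0,2.6,0,0,0,0.5]]'
python3 - <<'E'
from h import *
s=ctrl.observe();print(s['tool_pos'],s['opening'])
for n in('scene','side'):
    w=cam(n)
    p=cloud(w).reshape(-1,3);p=p[~np.isnan(p[:,0])]
    k=p[(abs(p[:,0]-.44)<.025)&(abs(p[:,1]-.247)<.05)&(p[:,2]>.04)&(p[:,2]<.25)];print(n,'gauge',k.min(0).round(3),k.max(0).round(3),np.median(k,0).round(3))
    for lo in(.06,.12,.19): j=k[(k[:,2]>lo)&(k[:,2]<lo+.03)];print(lo,np.median(j,0).round(4))
    d=cams.spot_point(n,'lens');print([(round(e['conf'],2),np.round(world(w,e['centre'][1],e['centre'][0])[0],4),np.round(e['centre'],1)) for e in d[:2]])
    g=p[(p[:,0]>.71)&(p[:,0]<.9)&(abs(p[:,1]-.02)<.08)&(p[:,2]>.2)]
    for z0 in(.2,.22,.24,.26):
        h=g[(g[:,2]>z0)&(g[:,2]<z0+.02)]
        if len(h)>5: r=cv2.minAreaRect((h[:,:2]*1000).astype(np.float32));print(' cam',z0,np.round(r[0],1),np.round(r[1],1),round(r[2],1),h[:,0].min().round(3),h[:,0].max().round(3))
E
```

```text
t: 10.45
tool_pos: [0.4429, 0.2472, 0.2002]
orientation: [-2.325, -2.113, 0.0]
force: [0.7, 0.5, -0.3]
opening: 0.051
grasp_force: 0.0
t: 11.08
tool_pos: [0.4428, 0.2475, 0.3329]
orientation: [2.324, 2.113, 0.002]
force: [0.6, -0.2, -0.1]
opening: 0.0639
grasp_force: 0.0
[0.44275751 0.24751721 0.33291758] 0.06390726935545035
scene gauge [0.416 0.215 0.053] [0.465 0.279 0.239] [0.446 0.252 0.171]
0.06 [0.4387 0.2501 0.0745]
0.12 [0.4438 0.2544 0.1381]
0.19 [0.4492 0.2521 0.2055]
[(0.95, array([0.7387, 0.0214, 0.2309]), array([226.6, 202.4]))]
 cam 0.2 [784.4  36.3] [24.5 98.1] 82.5 0.734 0.832
 cam 0.22 [781.7  13. ] [100.2  61.1] 0.3 0.732 0.832
 cam 0.24 [788.6  10.3] [55.3 67.2] 80.4 0.752 0.822
 cam 0.26 [812.6   6.6] [17.8 19.1] 16.1 0.804 0.822
side gauge [0.415 0.21  0.055] [0.454 0.279 0.242] [0.438 0.251 0.162]
0.06 [0.4312 0.251  0.0759]
0.12 [0.4365 0.2517 0.1344]
0.19 [0.4413 0.2518 0.2048]
[(0.81, array([0.7282, 0.0239, 0.2251]), array([179.9, 263.6]))]
 cam 0.2 [780.2  26.2] [106.   40.8] 6.7 0.729 0.835
 cam 0.22 [777.9  16. ] [102.6  60.6] 4.5 0.727 0.829
 cam 0.24 [773.8  13.4] [67.5 67.6] 38.3 0.731 0.82
 cam 0.26 [810.3   6.4] [15.3 31.2] 33.7 0.802 0.821
```

The gauge hangs freely, tilted about 4.6° and square to the inclined peg. Next I'll look at the lens with the tilted wrist camera to get its axis precisely.

```bash
python3 -m handwheel '[[0.1,-0.6,0.6,0,0,0,1],[0.3,-1.8,0.6,0,0,0,1],[0.5,-3.0,0.6,0,-10,0,1],[0.7,-4.2,0.6,0,-20,0,1],[0.9,-5.2,0.6,0,-30,0,1]]';python3 -m handwheel '[[0.25,-1,0,0,-10,0,1],[0.25,-1,0,0,-20,0,1],[0.25,-1,0,0,-20,0,1],[0.25,-1,0,0,-20,0,1],[0.25,-1,0,0,-20,0,1]]'
python3 - <<'E'
from h import *
s=ctrl.observe();print(s['joints'])
c=cam('wrist');save(c,'lens.png');print(np.round(-c['R'].T@c['t'],3),c['R'][2].round(2))
for t in('lens','view'):
  for e in cams.spot_point('wrist',t)[:2]: print(t,e['conf'],e['centre'],world(c,e['centre'][1],e['centre'][0]))
E
```

```text
t: 11.9
tool_pos: [0.4876, -0.0159, 0.3608]
orientation: [2.023, 1.834, 0.546]
force: [2.2, 1.7, 0.3]
opening: 0.0853
grasp_force: 0.0
t: 12.52
tool_pos: [0.5012, -0.0624, 0.361]
orientation: [1.794, 1.632, 0.836]
force: [0.4, -0.0, -0.0]
opening: 0.085
grasp_force: 0.0
[ 0.35650414 -0.29770737 -0.19003038  2.32871611 -0.63513857  0.28901156
  0.59066772]
[0.397 0.016 0.459] [ 0.71 -0.3  -0.63]
lens 0.89 [98.7, 354.3] [[0.73364647 0.01596916 0.21860772]]
```

View pics/lens.png

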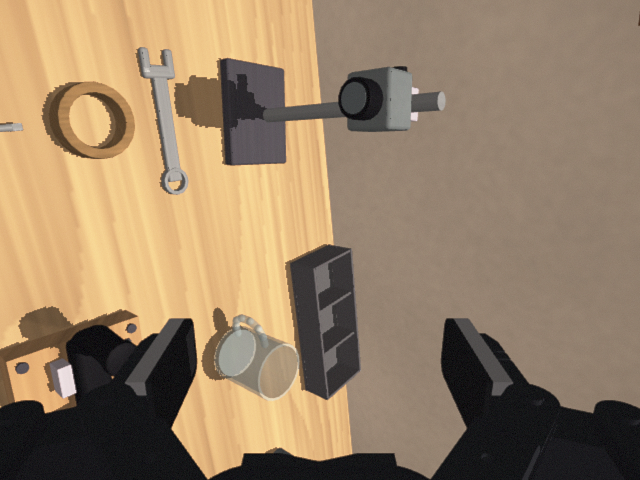

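The lens front disc is at (355,98), on the grey camera body at (380,98). I'll fit planes to the lens disc and the body.

Run:
```python
from h import *
c=cam('wrist');P=cloud(c)
def fit(q,l):
    for _ in range(6):
        m=q.mean(0);U,S,V=np.linalg.svd(q-m,full_matrices=False);d=(q-m)@V[2];q=q[abs(d)<max(.0012,1.5*d.std()*.8)]
    n=V[2]*np.sign(V[2][0]);print(l,len(q),m.round(4),n.round(3),'yaw',np.degrees(np.arctan2(n[1],n[0])).round(2),'pitch',np.degrees(np.arcsin(n[2])).round(2),'min',q.min(0).round(4),'max',q.max(0).round(4)); return q
z=P[70:125,330:385].reshape(-1,3);z=z[~np.isnan(z[:,0])]
g=z[(z[:,0]>.6)&(z[:,0]<.85)&(z[:,2]>.15)]
print(np.histogram(g[:,0],bins=np.arange(.72,.80,.004)))
x0=np.percentile(g[:,0],3)
f=fit(g[g[:,0]<x0+.008],'lens disc')
r=cv2.minEnclosingCircle((f[:,1:]*1000).astype(np.float32));print(r)
b=P[66:132,340:412].reshape(-1,3);b=b[~np.isnan(b[:,0])];b=b[(b[:,2]>.18)&(b[:,0]<.9)]
print(b.min(0),b.max(0))
t=b[(b[:,2]>np.percentile(b[:,2],50))]
im=c['img'][60:135,335:415].astype(int);W=P[60:135,335:415]
for l,(lo,hi) in {'bright':(100,200)}.items():
    mk=(im.mean(2)>lo)&(W[...,2]>.18)&(W[...,0]<.9);w=W[mk];
    q=fit(w,'dominant'); 
    rest=w[~np.isin(w[:,0],q[:,0])]; fit(rest,'second')
f=P[58:165,220:287].reshape(-1,3);f=f[(f[:,2]>.004)&(f[:,2]<.03)]
r=cv2.minAreaRect((f[:,:2]*1000).astype(np.float32));print('foot',r)
```

```text
(array([  0,   0, 418, 725, 114, 109, 100, 317, 219, 263,   4,   0,   0,
         0,   0,   0,   0,   0,   0,   0]), array([0.72 , 0.724, 0.728, 0.732, 0.736, 0.74 , 0.744, 0.748, 0.752,
       0.756, 0.76 , 0.764, 0.768, 0.772, 0.776, 0.78 , 0.784, 0.788,
       0.792, 0.796, 0.8  ]))
lens disc 925 [0.7326 0.0169 0.2193] [ 0.991 -0.13  -0.016] yaw -7.44 pitch -0.94 min [ 0.7297 -0.0017  0.2009] max [0.7359 0.0349 0.2366]
((16.579343795776367, 218.48251342773438), 18.741607666015625)
[ 0.72877029 -0.01894964  0.19449422] [0.82422032 0.04351888 0.24419455]
dominant 1305 [0.7731 0.0118 0.2427] [ 0.012 -0.002 -1.   ] yaw -12.18 pitch -89.33 min [ 0.75   -0.017   0.2413] max [0.7995 0.0394 0.244 ]
second 98 [0.7881 0.0095 0.2366] [ 0.13  -0.009  0.991] yaw -3.95 pitch 82.49 min [ 0.7523 -0.0138  0.2318] max [0.8225 0.0403 0.2413]
foot ((797.4131469726562, 8.429386138916016), (130.286865234375, 101.7221908569336), 82.2520751953125)
```

The lens centre is (0.7326, 0.0169, 0.2187), with a disc radius of 18.7 mm (38 mm across, as given). Its yaw is about −7.5°, and the foot confirms this at −7.7°. The view point is therefore (0.534, 0.043, 0.219). Now back over the yoke.

```bash
python3 -m handwheel '[[0,-0.9,-0.2,0,10,0,1],[0,-1.9,-0.4,0,20,0,1],[0,-2.9,-0.6,0,30,0,1],[0,-3.9,-0.6,0,40,0,1],[0,-4.7,-0.6,0,50,0,1]]';python3 -m handwheel '[[0,0,0,0,0,0,1],[0,0,0,0,0,0,1]]'
python3 - <<'E'
from h import *
from scipy.spatial.transform import Rotation as Ro
s=ctrl.observe();print(s['tool_pos'],Ro.from_rotvec(s['orientation']).as_matrix().round(3).tolist())
c=cam('wrist');q=cloud(c).reshape(-1,3);q=q[~np.isnan(q[:,0])]
q=q[(q[:,0]>.4)&(q[:,0]<.6)&(q[:,1]>-.42)&(q[:,1]<-.13)]
for l,a,b in(('hub',.13,.14),('bar',.053,.063),('wood',.026,.034)):
    k=q[(q[:,2]>a)&(q[:,2]<b)]
    if l=='hub': k=k[abs(k[:,1]+.277)<.035]
    r=cv2.minAreaRect((k[:,:2]*1000).astype(np.float32));print(l,len(k),np.round(r[0],1),np.round(r[1],1),round(r[2],1),np.median(k[:,2]))
E
```

```text
t: 13.35
tool_pos: [0.4999, -0.3009, 0.3307]
orientation: [-2.326, -2.107, 0.008]
force: [-1.1, 0.5, 0.6]
opening: 0.0853
grasp_force: 0.0
t: 13.6
tool_pos: [0.5006, -0.2975, 0.3298]
orientation: [-2.325, -2.113, -0.001]
force: [-0.1, 1.5, 0.1]
opening: 0.0852
grasp_force: 0.0
[ 0.50056849 -0.29752976  0.32983188] [[0.095, 0.995, 0.0], [0.995, -0.095, 0.001], [0.001, 0.0, -1.0]]
hub 2572 [ 504.8 -274.2] [55.6 29.5] 83.9 0.13511444399171746
bar 3586 [ 508.6 -276.4] [201.2  42.1] 86.2 0.05799634476040382
wood 14036 [ 504.4 -277.3] [199.1 120.3] 84.5 0.030351339190438538
```

The hub top is 55.6×29.5 mm at (0.505, −0.274), z 0.135, as specified. Descending and gripping it.

```bash
python3 -m handwheel '[[0.08,0.45,-1,0,0,0,1],[0.08,0.45,-2,0,0,0,1],[0.08,0.45,-3,0,0,0,1],[0.08,0.45,-4,0,0,0,1],[0.08,0.45,-4.6,0,0,0,1]]' 100; python3 -m handwheel '[[0,0,0,0,0,0,1],[0,0,0,0,0,0,-0.3],[0,0,0,0,0,0,-1],[0,0,0,0,0,0,-1],[0,0,0,0,0,0,-1]]' 100; python3 -m handwheel '[[0,0,0,0,0,0,-1],[0,0,0,0,0,0,-1],[0,0,0,0,0,0,-1]]'
```

```text
t: 14.28
tool_pos: [0.5035, -0.2745, 0.0994]
orientation: [2.325, 2.113, 0.0]
force: [-0.3, -0.0, -0.1]
opening: 0.0855
grasp_force: 0.0
t: 14.9
tool_pos: [0.5052, -0.2755, 0.1015]
orientation: [2.324, 2.112, 0.001]
force: [-1.2, 0.3, 11.0]
opening: 0.0288
grasp_force: 100.1
t: 15.28
tool_pos: [0.5052, -0.2755, 0.1015]
orientation: [2.324, 2.112, 0.001]
force: [-0.3, 0.4, 11.6]
opening: 0.0286
grasp_force: 100.1
```

```bash
python3 -m handwheel '[[0,0,0.2,0,0,0,-1],[0,0,0.7,0,0,0,-1],[0,0,1.4,0,0,0,-1],[0,0,2.1,0,0,0,-1],[0,0,2.88,0,0,0,-1]]'; python3 -m handwheel '[[0,0.4,0,0,0,0,-1],[0,1.2,0,0,0,-0.5,-1],[0.1,2.1,0,0,0,-1,-1],[0.1,3.0,0,0,0,-1.5,-1],[0.2,3.9,0,0,0,-2,-1]]'; python3 -m handwheel '[[0,0.9,0,0,0,0,-1],[0.02,1.7,0,0,0,0,-1],[0.04,2.2,0,0,0,0,-1],[0.04,2.5,0,0,0,0,-1],[0.04,2.5,0,0,0,0,-1]]'; python3 -m handwheel '[[0,0,0,0,0,0,-1],[0,0,0,0,0,0,-1],[0,0,0,0,0,0,-1],[0,0,0,0,0,0,-1]]'
python3 - <<'E'
from h import *
from scipy.spatial.transform import Rotation as Ro
s=ctrl.observe();R=Ro.from_rotvec(s['orientation']).as_matrix();print(s['tool_pos'],R.round(4).tolist(),np.degrees(np.arctan2(R[1,1],R[0,1])))
C={n:cam(n) for n in('scene','side','wrist')}
view=np.array([.5343,.0430,.2187])
for n,c in C.items():
    K=c['camera_matrix'];pc=c['R']@view+c['t'];print(n,'view px',(K@pc/pc[2])[:2].round(1))
    for e in cams.spot_point(n,'yoke_dial')[:2]: print(e['conf'],np.round(e['centre'][::-1],1),world(c,e['centre'][1],e['centre'][0])[0].round(4))
    q=cloud(c).reshape(-1,3);q=q[~np.isnan(q[:,0])];q=q[(abs(q[:,0]-.517)<.05)&(abs(q[:,1]-.045)<.15)&(q[:,2]>.16)&(q[:,2]<.29)]
    k=q[(q[:,2]>.185)&(q[:,2]<.215)] if n!='wrist' else q[(q[:,2]<.215)]
    if len(k)>20: r=cv2.minAreaRect((k[:,:2]*1000).astype(np.float32));print('  bar',len(k),np.round(r[0],1),np.round(r[1],1),round(r[2],1),q[:,2].min(), 'y',q[:,1].min(),q[:,1].max())
a=C['scene']['img'][120:300,150:390];cv2.imwrite('pics/held.png',cv2.resize(a,(800,600),interpolation=2)[:,:,::-1])
E
```

```text
t: 15.9
tool_pos: [0.5039, -0.275, 0.2456]
orientation: [-2.324, -2.112, 0.001]
force: [0.1, 0.2, -4.0]
opening: 0.0286
grasp_force: 99.5
t: 16.52
tool_pos: [0.5134, -0.0781, 0.2435]
orientation: [-2.36, -2.071, 0.002]
force: [1.4, 0.7, -5.2]
opening: 0.029
grasp_force: 99.7
t: 17.15
tool_pos: [0.516, 0.0455, 0.2439]
orientation: [-2.36, -2.073, 0.001]
force: [-0.6, 0.2, -5.4]
opening: 0.0284
grasp_force: 99.6
t: 17.65
tool_pos: [0.5165, 0.0445, 0.2443]
orientation: [-2.362, -2.071, 0.0]
force: [0.5, 0.2, -4.8]
opening: 0.0288
grasp_force: 99.6
[0.5164765  0.04445749 0.24431047] [[0.1305, 0.9914, -0.0001], [0.9914, -0.1305, -0.0001], [-0.0001, -0.0001, -1.0]] -7.499126973789704
scene view px [292.3 199.9]
0.56 [293.1 196.9] [0.5347 0.0474 0.2327]
  bar 517 [519.9  57.7] [213.5  31.9] 84.6 0.1772748677253627 y -0.07028543007386116 0.16600519309235226
side view px [318.2 203.3]
0.78 [318.6 201.2] [0.5206 0.0695 0.2497]
  bar 522 [513.4  49.8] [226.9  32.2] 82.2 0.17340184679803672 y -0.07329461427257417 0.16682016088676208
wrist view px [360.4 291.1]
  bar 12251 [516.1  44.6] [198.3  30.1] 82.4 0.1934641807736893 y -0.055321102647354285 0.14885687018036595
```

View pics/held.png

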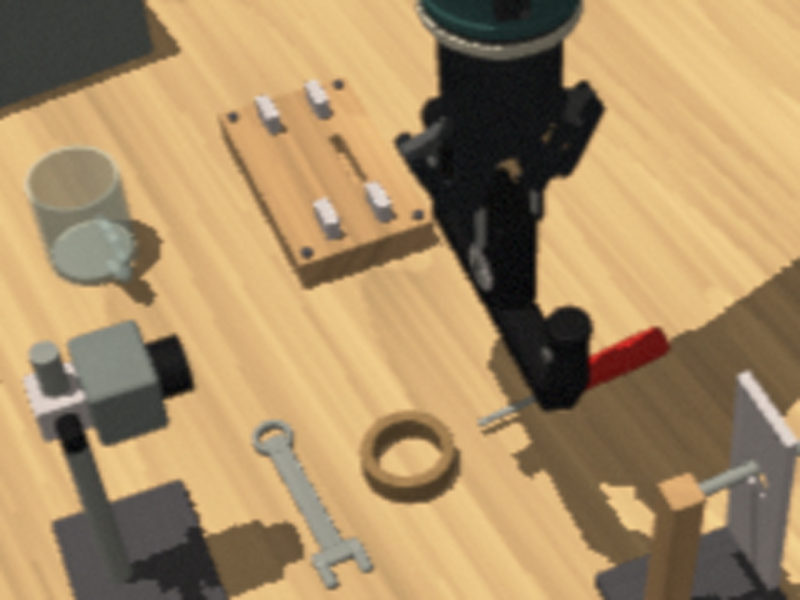

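The dial is at crop (480,262), full image (294,199), about 2 px from the predicted view pixel. The bar centre is within 1 mm and yaw is −7.6°, and the gauge hangs on the peg at the lower right. I'll trim the height by 1 mm, let it settle and hand in.

```bash
python3 -m handwheel '[[0,0.01,0.02,0,0,0,-1],[0,0.01,0.02,0,0,0,-1],[0,0.01,0.02,0,0,0,-1],[0,0.01,0.02,0,0,0,-1],[0,0.01,0.02,0,0,0,-1]]'; python3 -m handwheel '[[0,0,0,0,0,0,-1],[0,0,0,0,0,0,-1],[0,0,0,0,0,0,-1],[0,0,0,0,0,0,-1]]'
python3 - <<'E'
from h import *
c=cam('wrist');q=cloud(c).reshape(-1,3);q=q[~np.isnan(q[:,0])];k=q[(abs(q[:,0]-.517)<.02)&(q[:,1]>.08)&(q[:,1]<.125)&(q[:,2]>.16)&(q[:,2]<.215)];z=np.median(k[:,2]);print('bar top',z,'want .2018')
if abs(z-.2018)<.003: print(ctrl.finish_job())
E
```

```text
t: 18.58
tool_pos: [0.5165, 0.0452, 0.2453]
orientation: [-2.361, -2.072, 0.0]
force: [0.4, -0.3, -4.3]
opening: 0.0286
grasp_force: 99.6
t: 19.08
tool_pos: [0.5165, 0.0452, 0.2453]
orientation: [2.361, 2.072, -0.0]
force: [0.2, -0.5, -6.1]
opening: 0.0288
grasp_force: 99.6
bar top 0.20185439230156982 want .2018
the job is handed in; nothing more can be done
None
```

The job is handed in at about 19 s: the gauge hangs released on the stand's peg, and the yoke is held still and upright, its dial squarely facing the lens 200 mm away, within about 2 mm of the view point as measured.

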